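Put the doll blanks away and hang up the ear defenders

TASK

Clear the doll turner's bench: hang the yellow ear defenders astride the wooden rail by their headband, squarely and gently, so that they hang free with a cup on each side. Stand every bare round blank from the bench upright on the wooden step in two neat straight rows, the tall bodies centred on the far dark line and the squat heads centred on the near dark line, side by side with no more than a finger's width (about 15 mm) between neighbours in a row. Leave the painted dolls standing where they are.

Things in the scene. Friction and masses are not known exactly. Their poses are not given: they have to be found in the camera images.
- shelf: Fixed low wooden step: top 35 mm above the bench, 210 mm deep (its x, which points away from the robot) and 320 mm long (its y) inside a lip 10 mm thick that stands 12 mm above the top all round. Origin: centre of its underside.
- back_line (a point): Middle of the dark line inlaid in the step's top, farther from the robot (45 mm beyond the step's middle, 60 mm from the far lip); the line runs along y of this frame; z = 0 is the step's top.
- front_line (a point): Middle of the dark inlaid line nearer to the robot (41 mm before the step's middle, 64 mm from the near lip, 86 mm from the far line); runs along y of this frame; z = 0 is the step's top.
- rail: Fixed rail: a square wooden batten 16 x 16 mm, 270 mm long along its x, its top 175 mm above the bench, on two thin steel posts near its ends (127 mm from the middle), each on a flat foot 30 x 70 mm, 8 mm high. Origin: on the bench under its middle.
- rail_mid (a point): Middle of the batten's top face; x runs along the batten.
- muffs: Yellow ear defenders, standing on the step on their two cups, headband up: 172 mm tall, 168 mm wide (their y), 0.25 kg. Cups 60 mm (x), 78 mm high; 90 mm clear between the ear cushions. Crown of the headband: black pad 26 mm wide (x), 60 mm long (y), 22 mm thick (z 150 to 172 mm), to be gripped across its 26 mm. Origin: between the cups, level with their undersides; z up.
- crown (a point): Middle of the underside of the ear defenders' crown pad, 150 mm above their origin, 22 mm below the top of the pad.
- body1: Bare wooden doll torso (a doll body), a tall blank, diameter 44 mm, 85 mm tall, straight-sided for 62 mm then domed, about 70 g, standing on the bench. Origin: centre of its underside. May be absent (None).
- body2: Bare wooden doll torso (a doll body), a tall blank, diameter 44 mm, 85 mm tall, straight-sided for 62 mm then domed, about 70 g, standing on the bench. Origin: centre of its underside. May be absent (None).
- body3: Bare wooden doll torso (a doll body), a tall blank, diameter 44 mm, 85 mm tall, straight-sided for 62 mm then domed, about 70 g, standing on the bench. Origin: centre of its underside. May be absent (None).
- body4: Bare wooden doll torso (a doll body), a tall blank, diameter 44 mm, 85 mm tall, straight-sided for 62 mm then domed, about 70 g, standing on the bench. Origin: centre of its underside. May be absent (None).
- head1: Bare wooden doll head, a squat domed blank, diameter 54 mm, 54 mm tall, straight-sided for 34 mm then domed, about 75 g, standing on the bench. Origin: centre of its underside. May be absent (None).
- head2: Bare wooden doll head, a squat domed blank, diameter 54 mm, 54 mm tall, straight-sided for 34 mm then domed, about 75 g, standing on the bench. Origin: centre of its underside. May be absent (None).
- head3: Bare wooden doll head, a squat domed blank, diameter 54 mm, 54 mm tall, straight-sided for 34 mm then domed, about 75 g, standing on the bench. Origin: centre of its underside. May be absent (None).
- head4: Bare wooden doll head, a squat domed blank, diameter 54 mm, 54 mm tall, straight-sided for 34 mm then domed, about 75 g, standing on the bench. Origin: centre of its underside. May be absent (None).
- doll1: Finished painted doll, 167 mm tall, about 63 mm across, standing on the bench; to be left alone. Origin: centre of its underside.
- doll2: Finished painted doll, 167 mm tall, about 63 mm across, standing on the bench; to be left alone. Origin: centre of its underside.
- doll3: Finished painted doll, 139 mm tall, about 53 mm across, standing on the bench; to be left alone. Origin: centre of its underside.

How it is judged:
By the outcome, as a careful person would: the job done as asked, in the order asked, and still so for the second after the job is handed in, with the robot touching nothing.
Of body1, body2, body3, body4 only 3 to 4 are there at a start; the rules pass over those that are not, and their reading is None.
Of head1, head2, head3, head4 only 3 to 4 are there at a start; the rules pass over those that are not, and their reading is None.
At some moment in a run one of head1, head2, head3, head4 may be knocked a few centimetres aside while the robot is not near it.
Once in a run the grip may slacken for a moment while it holds something.
It also fails if it takes over 208 s, if anything falls off the work surface, if the arm or the gripper's body presses on something with over 40 N, if the wrist force passes 120 N, or if a joint passes its speed limit or range.

ROBOT

A 6-joint arm with a two-finger parallel gripper is mounted at the origin on the work surface. World frame = base frame: x ahead of the robot, y to its left, z up, the work surface at z = 0. Lengths are in m, angles in rad, forces in N, time in s.
With the tool pointing down it reaches from about 0.375 to 0.9 m from the base axis. Payload 3.1 kg.
Tool frame: the origin (TCP) lies midway between the tips of the shut fingers; the grasp point (between the pads) lies 19 mm behind it; z points along the fingers, y is the line along which they close (so a half turn about z gives the same grasp; the last joint's range is limited). The gripper opens to 87 mm and grips with 3 to 60 N. Pads are 19 mm wide; open, the fingers measure 117 mm over their backs; the gripper's body (75 mm by 190 mm) begins 51 mm behind the grasp point.
Start: joints at [1, 0.527, 1.433, -0, 1.181, -0.178], TCP at [0.239, 0.578, 0.223] pointing down, gripper open.
Joint ranges: [-3.08, 3.08], [-0.75, 2.2], [0.22, 2.44], [-1.43, 4.57], [0, 2.65], [-2.85, 2.85]. Speed limits (rad/s): [2.79, 2.79, 3.14, 3.14, 3.14, 3.14].

INTERFACE

Orientations are given as a unit quaternion [x, y, z, w].
In Python, from rig import status, imaging, order gives the robot as it stands.
- The arm moves only by the tool arm_command, never from a script. Its argument "deltas" is one flat list of numbers, 5 for each row, row after row: the opening, from -1 (shut) to 1 (fully open), so that 0 is half open, then the shift along the tool's x, y, z in m, then the turn about the tool's z in rad. In form: [gripper, tx, ty, tz, roll, gripper, tx, ty, tz, roll, ...]. A call has 1 to 12 rows; each row shifts and turns the commanded pose from where the row before left it, along the tool's axes as they then stand; what a row does not reach is not made up. A row lasts 1/8 s, in which the tool goes at most 62.5 mm and 10.7 degrees, less where a joint would pass 70% of its speed; a pose out of reach is approached as far as the arm can. A call with a gripper value outside its range is refused whole. The fingers move at their own pace and stop on an object; "newtons" is the grip in N (left out, the last holds). Time passes only in rows, so rows that do not move let the fingers close. It gives the time, the measured TCP pose, the force, the opening and the grip force at its end, in the units of the state.
- status.get_obs(): the state, without advancing time (a new reading comes with each control period).
- imaging.camera(name): name is "scene" or "side" or "wrist"; returns (picture, depth): 480x640x3 uint8, red, green, blue; 480x640 float32, m along the optical axis (not along the pixel's ray), 0 where there is no reading.
- imaging.camera_params(name): a dict with "intrinsics" (3x3 intrinsics, pixels), "k1" (the pictures are not rectified: a ray, as slopes to the right and down, at radius r is drawn at 1 + k1 r^2 times it, then the intrinsics apply), "camera_from_world" (4x4, takes a point from world to camera coordinates). Camera axes: x right, y up, looking along -z (the intrinsics and any distortion apply to the point x, -y, -z); pixel columns grow to the right and rows downward; lengths in m; the calibration is good to about 2 mm. A picture is of the moment at which its call begins: read the wrist's pose just before it. camera_params takes no time and is no camera call; for the wrist camera it gives the pose at the moment of the call.
- order.hand_in(): hands the job in; it is judged then, once.
The state is a dict: "time": time; "q": joint angles; "joint_velocities": joint speeds; "joint_torque": joint torques, N m; "position": TCP position; "tool_rot": TCP orientation; "ft_force": force on the tool from outside, world axes, zero at the start; "moment": the same for the moment, N m; "grip_width": finger opening in m; "grip_force": force on a finger pad.
Only numpy, scipy, OpenCV 4.12 (cv2) and the standard library are available. Lean on these libraries where they do the work, as an engineer would, in place of code of your own. Each camera call takes 0.05 s, during which the arm holds its last target. There are 200 camera calls.

## Working session

There is one attempt and no reset: what is moved stays moved. The work goes in short steps, Python scripts to look and compute and a tool call to move; the robot and the scene stay as the last step left them, time stands still between calls to the robot, and variables do not carry over. Pictures are saved under pics/ and viewed, at most 14 in all, crops included, and the job is handed in when it is done.

Besides the shell and the picture viewer there is one more tool, called after "Request:" by a JSON object that holds its "method" and its "body". arm_command: Moves the arm, as the interface text tells. Its arguments: {"type":"object","properties":{"deltas":{"type":"array"},"newtons":{"type":"number"}},"required":["deltas"]}

```bash
mkdir -p pics; ls
cat > h.py <<'E'
import numpy as np, cv2
from rig import status, imaging, order
def cloud(name):
    P=imaging.camera_params(name); im,d=imaging.camera(name)
    K=np.array(P["intrinsics"]); k1=P["k1"]
    v,u=np.mgrid[0:480,0:640].astype(np.float64)
    pts=np.stack([u.ravel(),v.ravel()],1)[:,None]
    s=cv2.undistortPoints(pts,K,np.array([k1,0,0,0.])).reshape(480,640,2)
    c=np.stack([s[...,0]*d,-s[...,1]*d,-d],-1)
    T=np.linalg.inv(np.array(P["camera_from_world"]))
    w=c@T[:3,:3].T+T[:3,3]
    w[d<=0]=np.nan
    return im,w
def save(n,im): cv2.imwrite(f"pics/{n}.png",im[...,::-1])
E
python3 - <<'E'
from h import *
for n in("scene","side"):
    im,w=cloud(n); save(n+"0",im); np.savez(n+"0.npz",im=im,w=w)
    P=imaging.camera_params(n); print(np.linalg.inv(P["camera_from_world"])[:3].round(2), P["intrinsics"][0][0],P["k1"])
s=status.get_obs();print(s)
E
```

```text
pics
[[-0.76 -0.48  0.44  1.02]
 [ 0.65 -0.57  0.5   0.62]
 [ 0.01  0.67  0.75  0.98]] 537.52818303891 -0.010016396006652285
[[ 0.9   0.23 -0.37  0.22]
 [-0.43  0.48 -0.76 -0.67]
 [-0.    0.84  0.54  0.64]] 456.8815181593433 -0.10324509057238995
{'time': 0.1, 'q': array([ 1.00048580e+00,  5.28422524e-01,  1.43376213e+00, -5.81145827e-05,
        1.18144220e+00, -1.78516483e-01]), 'joint_velocities': array([-0.00070768, -0.00055965, -0.00281295, -0.00115996, -0.00020091,
        0.00014012]), 'joint_torque': array([-1.77476732e-04, -4.40982485e+01, -1.77150267e+01,  6.34399289e-02,
        5.34471392e-02, -5.67817528e-05]), 'position': array([0.23828406, 0.57706798, 0.22164304]), 'tool_rot': array([ 1.94635529e-01,  9.80875107e-01, -9.56466021e-04, -3.46971319e-04]), 'ft_force': array([ 0.30624691, -0.2543138 , -0.83142977]), 'moment': array([-0.04468065,  0.02023125, -0.00735498]), 'grip_force': 0.0, 'grip_width': 0.08698629907634838}
```

View pics/scene0.png

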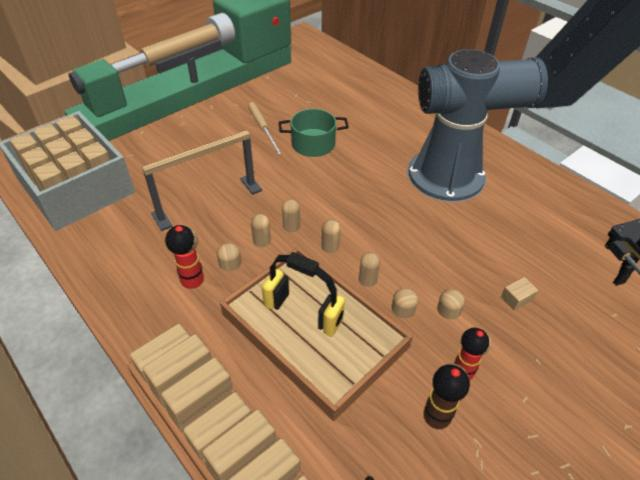

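View pics/side0.png

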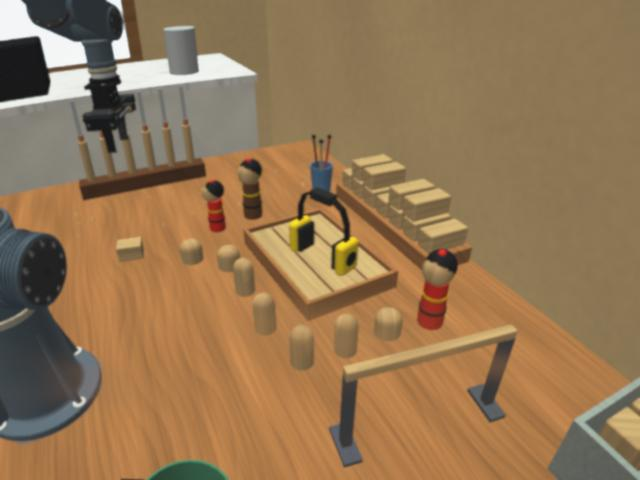

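Run:
```python
from h import *
A={n:np.load(n+"0.npz")for n in("scene","side")}
# top-down height + colour map, 1 px = 1.5mm; x up 0.1..1.0 , y left 0.7..-0.7
W=np.concatenate([A[n]["w"].reshape(-1,3) for n in A]);C=np.concatenate([A[n]["im"].reshape(-1,3) for n in A])
ok=np.isfinite(W[:,0])&(W[:,2]<0.4)&(W[:,2]>-.02);W,C=W[ok],C[ok]
o=np.argsort(W[:,2]);W,C=W[o],C[o]
S=560
r=((1.05-W[:,0])*S).astype(int);c=((0.7-W[:,1])*S).astype(int)
g=(r>=0)&(r<600)&(c>=0)&(c<784)
m=np.zeros((600,784,3),np.uint8);m[r[g],c[g]]=C[g]
for k in range(10):
    cv2.putText(m,f"{.1+.1*k:.1f}",(0,int((1.05-.1-.1*k)*S)),0,.4,(255,255,0),1)
for k in range(-6,7): cv2.putText(m,f"{k/10}",(int((.7-k/10)*S),595),0,.4,(255,255,0),1)
save("map0",m)
```

```text
(no output)
```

View pics/map0.png

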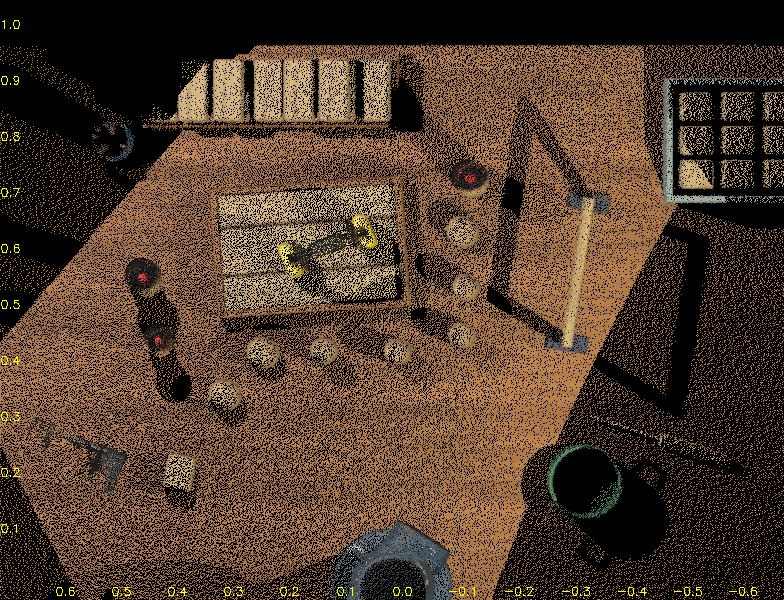

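The pictures show four bodies (side image around (244,276), (264,312), (302,346), (346,335)) and three heads (191,250), (228,257), (388,322). The muffs stand yawed on the step, and the rail is on the right. Next I'll fit poses.

```bash
cat >> h.py <<'E'
from scipy.optimize import least_squares
APP=dict(b1=(.42,.14),b2=(.42,.01),b3=(.45,-.10),b4=(.535,-.11),h1=(.42,.245),h2=(.34,.315),h3=(.63,-.105))
def fitcyl(W,c,R,z0,z1,rad=.04):
    W=W.reshape(-1,3);c=np.array(c)
    for k in range(3):
        s=W[(np.hypot(*(W[:,:2]-c).T)<rad)&(W[:,2]>z0)&(W[:,2]<z1)]
        if len(s)<15:return None
        c=least_squares(lambda p:np.hypot(*(s[:,:2]-p).T)-R,c,loss="soft_l1",f_scale=.001).x
    return c.round(4),len(s)
def rect(W,z0,z1,lo,hi):
    W=W.reshape(-1,3);s=W[(W[:,2]>z0)&(W[:,2]<z1)&(W[:,:2]>lo).all(1)&(W[:,:2]<hi).all(1)]
    return s
E
python3 - <<'E'
from h import *
for n in("scene","side"):
    w=np.load(n+"0.npz")["w"];im=np.load(n+"0.npz")["im"];print(n)
    for k,c in APP.items():
        R,z=(.022,.06) if k[0]=='b' else (.027,.033)
        print(k,fitcyl(w,c,R,.008,z))
    W=w.reshape(-1,3);C=im.reshape(-1,3).astype(int)
    g=(W[:,2]<.01)&(W[:,2]>-.01)&(np.abs(W[:,0]-.4)<.2)&(np.abs(W[:,1])<.3);print("bench z",np.median(W[g,2]))
    # rail
    s=rect(w,.171,.18,(.38,-.4),(.72,-.22)); r=cv2.minAreaRect(s[:,:2].astype(np.float32));print("rail",len(s),r,np.median(s[:,2]),s[:,:2].mean(0))
    # step top
    s=rect(w,.03,.039,(.4,-.05),(.75,.38));print("steptop",cv2.minAreaRect(s[:,:2].astype(np.float32)),np.median(s[:,2]))
    s=rect(w,.042,.052,(.44,-.06),(.76,.36));
    q=cv2.minAreaRect(s[:,:2].astype(np.float32));print("lip",q)
    # muff
    s=rect(w,.10,.215,(.5,.0),(.7,.25));print("muff top",s[:,2].max())
    t=s[s[:,2]>.198];print("crown top",len(t),t.mean(0),cv2.minAreaRect(t[:,:2].astype(np.float32)))
    y=(C[:,0]>170)&(C[:,1]>150)&(C[:,2]<60)&(W[:,2]>.05)&(W[:,2]<.13)&(np.abs(W[:,0]-.6)<.1)&(np.abs(W[:,1]-.13)<.15)
    yy=W[y]; a=yy[yy[:,1]>.13];b=yy[yy[:,1]<.13]
    print("cups",len(a),a.mean(0),len(b),b.mean(0))
    for k,c in dict(d1=(.54,.455),d2=(.44,.43),d3=(.72,-.12)).items():print(k,fitcyl(w,c,.03,.01,.05,.06))
E
```

```text
scene
b1 (array([0.4229, 0.1221]), 272)
b2 (array([ 0.4216, -0.0102]), 268)
b3 (array([ 0.4744, -0.0943]), 260)
b4 (array([ 0.5569, -0.0996]), 258)
h1 (array([0.4193, 0.2311]), 171)
h2 (array([0.3442, 0.2992]), 174)
h3 (array([ 0.6363, -0.1264]), 158)
bench z 1.9440051273078574e-05
rail 567 ((0.5641100406646729, -0.3304360508918762), (0.025780625641345978, 0.267024427652359), 82.27709197998047) 0.1744070016378063 [ 0.56992992 -0.32960427]
steptop ((0.5655202269554138, 0.14751072227954865), (0.3215430676937103, 0.33924004435539246), 3.125835418701172) 0.03485456492450578
lip ((0.5784586668014526, 0.14554156363010406), (0.29565829038619995, 0.34286850690841675), 3.7868547439575195)
muff top 0.21056364326527244
crown top 413 [0.61402793 0.11936589 0.20530281] ((0.6117322444915771, 0.11765038967132568), (0.028146516531705856, 0.06981946527957916), 21.138559341430664)
cups 0 [nan nan nan] 0 [nan nan nan]
d1 (array([0.5504, 0.4439]), 347)
d2 (array([0.4314, 0.4143]), 136)
d3 (array([ 0.7293, -0.1418]), 307)
side
b1 (array([0.424 , 0.1213]), 392)
b2 (array([ 0.4223, -0.0114]), 445)
b3 (arra
[... 346 characters left out ...]
9 -0.33317718]
steptop ((0.5558139681816101, 0.1393318772315979), (0.332624226808548, 0.33842039108276367), 4.019965648651123) 0.03398663523605483
lip ((0.5772285461425781, 0.14366117119789124), (0.2936308681964874, 0.34351906180381775), 3.50488018989563)
muff top 0.20800103437049194
crown top 220 [0.60835584 0.10940693 0.20414215] ((0.609778642654419, 0.11239941418170929), (0.02729634940624237, 0.061893872916698456), 20.219648361206055)
cups 117 [0.58018367 0.17361921 0.10900713] 160 [0.63218084 0.0422391  0.10914692]
d1 (array([0.5562, 0.4467]), 248)
d2 (array([0.4432, 0.4249]), 226)
d3 (array([ 0.7353, -0.1378]), 436)<stdin>:20: RuntimeWarning: Mean of empty slice.
  ret = um.true_divide(
```

Run:
```python
from h import *
Ws={n:np.load(n+"0.npz")["w"].reshape(-1,3) for n in("scene","side")};Cs={n:np.load(n+"0.npz")["im"].reshape(-1,3).astype(int) for n in Ws}
def fr(W,c,yaw):
    d=W[:,:2]-c;return np.stack([d@[np.cos(yaw),np.sin(yaw)],d@[-np.sin(yaw),np.cos(yaw)]],1)
def box(p,hx,hy):
    q=np.abs(p)-[hx,hy];return np.hypot(*np.maximum(q,0).T)+np.minimum(q.max(1),0)
def fit(s,hx,hy,p0,mid=0,gate=.02):
    p=np.array(p0,float)
    for g in(gate,gate/2,gate/3):
        f=lambda p,t:np.abs(box(fr(t,p[:2],p[2]),hx,hy)-mid)
        t=s[f(p,s)<g];p=least_squares(lambda p:box(fr(t,p[:2],p[2]),hx,hy)-mid,p,loss="soft_l1",f_scale=.002).x
    return p.round(4),len(t)
both=np.concatenate(list(Ws.values()))
for n,W in list(Ws.items())+[("both",both)]:
    print(n)
    z=W[:,2]
    print(" lip",fit(W[(z>.044)&(z<.05)],.11,.165,(.588,.145,.063)))
    s=W[(z>.16)&(z<.178)&(W[:,1]<-.24)&(W[:,1]>-.42)&(W[:,0]>.38)&(W[:,0]<.74)]
    t=s[s[:,2]>.172];print(" railtop med",fit(t,.135,.0,(.56,-.332,-.14),.004), t[:,:2].min(0),t[:,:2].max(0))
    m=W[(np.abs(W[:,0]-.61)<.13)&(np.abs(W[:,1]-.115)<.14)&(z>.055)]
    for a,b,in((.055,.115),(.19,.215)):
        s=m[(m[:,2]>a)&(m[:,2]<b)];r=cv2.minAreaRect(s[:,:2].astype(np.float32));print(" muff",a,r)
    s=m[m[:,2]>.193];print(" zmax",np.percentile(s[:,2],[50,98]))
    if n!="both":
        C=Cs[n];L=fr(W,(.588,.145),.063);g=(np.abs(z-.035)<.004)&(C.sum(1)<230)&(np.abs(L[:,1])<.15)
        for x in(.045,-.041):
            k=g&(np.abs(L[:,0]-x)<.012);
            if k.sum()>10:print(" line",x,k.sum(),np.polyfit(L[k,1],L[k,0],1))
    for k,c,R,h in(("b3",(.451,-.125),.022,.06),("b4",(.537,-.133),.022,.06),("d3",(.735,-.138),.03,.05)):print(k,fitcyl(W,c,R,.008,h))
```

```text
scene
 lip (array([0.6095, 0.1486, 0.0672]), 1975)
 railtop med (array([ 0.5596, -0.3281, -0.1479]), 507) [ 0.43180008 -0.35795352] [ 0.69598812 -0.30142262]
 muff 0.055 ((0.6130819320678711, 0.11847292631864548), (0.05936133861541748, 0.16669559478759766), 21.24521827697754)
 muff 0.19 ((0.6117539405822754, 0.11808562278747559), (0.028274858370423317, 0.10151909291744232), 20.165176391601562)
 zmax [0.20522538 0.20962425]
b3 (array([ 0.4502, -0.1247]), 268)
b4 (array([ 0.5371, -0.1331]), 267)
d3 (array([ 0.7293, -0.1417]), 316)
side
 lip (array([0.6075, 0.1445, 0.0645]), 1025)
 railtop med (array([ 0.559 , -0.3335, -0.1524]), 1650) [ 0.42913261 -0.36136916] [ 0.69792083 -0.30529778]
 muff 0.055 ((0.6097720861434937, 0.11168039590120316), (0.06001710146665573, 0.16775913536548615), 21.671354293823242)
 muff 0.19 ((0.6101003885269165, 0.11289837956428528), (0.028171539306640625, 0.09170147031545639), 22.961347579956055)
 zmax [0.20346677 0.20696551]
b3 (array([ 0.4509, -0.1249]), 485)
b4 (array([ 0.537 , -0.1333]), 471)
d3 (array([ 0.7353, -0.1378]), 458)
both
 lip (array([0.6088, 0.1473, 0.0652]), 2951)
 railtop med (array([ 0.5584, -0.3326, -0.1516]), 2105) [ 0.42913261 -0.36136916] [ 0.69792083 -0.30142262]
 muff 0.055 ((0.6111388802528381, 0.11465360224246979), (0.06575147062540054, 0.17240701615810394), 21.245214462280273)
 muff 0.19 ((0.6102205514907837, 0.11751570552587509), (0.031689032912254333, 0.10150604695081711), 20.59895896911621)
 zmax [0.20469867 0.20929664]
b3 (array([ 0.4507, -0.1248]), 753)
b4 (array([ 0.537 , -0.1332]), 738)
d3 (array([ 0.7348, -0.1394]), 774)
```

```bash
cat >> h.py <<'E'
def psi():
    x,y,_,_=status.get_obs()["tool_rot"];return np.arctan2(2*x*y, y*y-x*x)
def plan(x,y,z,ps=None):
    s=status.get_obs();p=s["position"];a=psi();b=a if ps is None else ps
    d=np.array([x,y,z])-p
    r=a-b
    print("t%.1f pos"%s["time"],p.round(4),"psi %.4f"%a,"w %.4f gf %.1f"%(s["grip_width"],s["grip_force"]),"| roll %.3f then"%r,"tx %.4f ty %.4f tz %.4f"%(d[:2]@[-np.sin(b),np.cos(b)],d[:2]@[np.cos(b),np.sin(b)],-d[2]))
def step(lx,ly):  # step-frame offset -> world
    c=np.array([.6085,.1465]);a=.065
    return c+[lx*np.cos(a)-ly*np.sin(a),lx*np.sin(a)+ly*np.cos(a)]
E
python3 -c "
from h import *
plan(.611,.115,.32,.37)"
```

```text
t0.1 pos [0.2383 0.5771 0.2216] psi 0.3918 w 0.0870 gf 0.0 | roll 0.022 then tx -0.5656 ty 0.1804 tz -0.0984
```

```bash
sed -i 's/np.arctan2(2\*x\*y, y\*y-x\*x)/np.arctan2(y*y-x*x,2*x*y)/' h.py
python3 -c "
from h import *
plan(.611,.115,.32,.37)"
```

```text
t0.1 pos [0.2383 0.5771 0.2216] psi 1.1790 w 0.0870 gf 0.0 | roll 0.809 then tx -0.5656 ty 0.1804 tz -0.0984
```

Request:
{"method": "arm_command", "body": {"deltas": [1,0,0,-0.02,0.162,1,0,0,-0.02,0.162,1,0,0,-0.02,0.162,1,0,0,-0.02,0.162,1,0,0,-0.018,0.161]}}

```text
time: 0.72
position: [0.2384, 0.5774, 0.3207]
tool_rot: [0.567, 0.824, -0.0, 0.0]
ft_force: [-0.2, -1.0, -0.4]
grip_width: 0.0869
grip_force: 0.0
```

Request:
{"method": "arm_command", "body": {"deltas": [1,-0.0471,0.015,0,0,1,-0.0471,0.015,0,0,1,-0.0471,0.015,0,0,1,-0.0471,0.015,0,0,1,-0.0471,0.015,0,0,1,-0.0471,0.015,0,0,1,-0.0471,0.015,0,0,1,-0.0471,0.015,0,0,1,-0.0471,0.015,0,0,1,-0.0471,0.015,0,0,1,-0.0471,0.015,0,0,1,-0.0471,0.015,0,0]}}

```text
time: 2.22
position: [0.6114, 0.1144, 0.32]
tool_rot: [0.565, 0.825, -0.0, -0.001]
ft_force: [1.0, -0.5, -0.2]
grip_width: 0.0868
grip_force: 0.0
```

Run:
```python
from h import *
plan(.611,.115,.188,.37)
im,w=cloud("wrist");save("w1",im)
W=w.reshape(-1,3);s=W[(W[:,2]>.19)&(W[:,2]<.215)&(np.hypot(W[:,0]-.611,W[:,1]-.115)<.09)]
print(len(s),cv2.minAreaRect(s[:,:2].astype(np.float32)),np.percentile(s[:,2],[50,98]),s.mean(0))
```

```text
t2.2 pos [0.6114 0.1144 0.32  ] psi 0.3699 w 0.0868 gf 0.0 | roll -0.000 then tx 0.0007 ty -0.0001 tz 0.1320
3461 ((0.610556960105896, 0.11647409945726395), (0.025921331718564034, 0.09651919454336166), 21.12864875793457) [0.206304   0.20818612] [0.60915271 0.11986301 0.20363672]
```

View pics/w1.png

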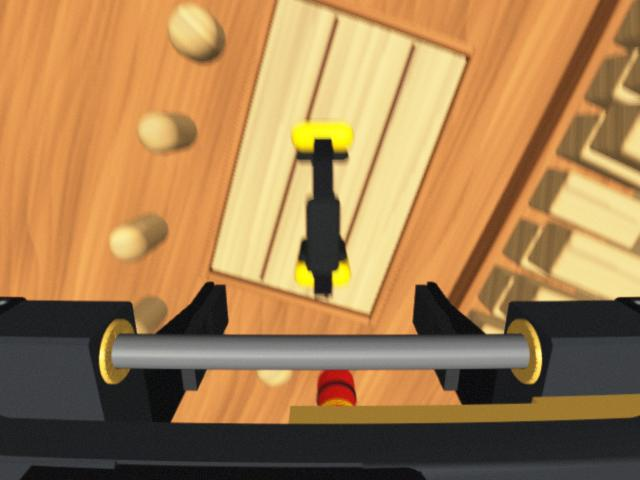

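The wrist view shows the crown at about (322,220), between the fingers and squared up. I'll descend and grip now.

Request:
{"method": "arm_command", "body": {"deltas": [1,0.001,0,0.03,0,1,0,0,0.03,0,1,0,0,0.03,0,1,0,0,0.02,0,1,0,0,0.015,0,1,0,0,0.007,0,-0.5,0,0,0,0,-1,0,0,0,0,-1,0,0,0,0,-1,0,0,0,0,-1,0,0,0,0], "newtons": 40}}

```text
time: 3.65
position: [0.6106, 0.1167, 0.1888]
tool_rot: [0.565, 0.825, 0.0, 0.0]
ft_force: [0.1, 0.7, -0.4]
grip_width: 0.0455
grip_force: 0.0
```

Request:
{"method": "arm_command", "body": {"deltas": [-1,0,0,0,0,-1,0,0,0,0,-1,0,0,-0.01,0,-1,0,0,-0.02,0,-1,0,0,-0.03,0,-1,0,0,-0.03,0,-1,0,0,-0.03,0,-1,0,0,-0.03,0,-1,0,0,-0.03,0,-1,0,0,-0.01,0]}}

```text
time: 4.9
position: [0.611, 0.1168, 0.3809]
tool_rot: [0.565, 0.825, 0.001, 0.002]
ft_force: [0.2, 0.8, -3.1]
grip_width: 0.0255
grip_force: 40.0
```

```bash
python3 -c "
from h import *
plan(.5637,-.331,.378,-.15)
print(status.get_obs()['ft_force'])"
```

```text
t4.9 pos [0.611  0.1168 0.3809] psi 0.3700 w 0.0255 gf 40.0 | roll 0.520 then tx -0.4498 ty 0.0201 tz 0.0029
[ 0.19345575  0.8017775  -3.09405589]
```

Request:
{"method": "arm_command", "body": {"deltas": [-1,0,0,0,0.08,-1,0,0,0,0.11,-1,0,0,0,0.14,-1,0,0,0,0.11,-1,0,0,0,0.08]}}

```text
time: 5.52
position: [0.6097, 0.1167, 0.3771]
tool_rot: [0.759, 0.651, -0.001, -0.001]
ft_force: [-1.4, 0.4, -2.8]
grip_width: 0.0255
grip_force: 40.0
```

Request:
{"method": "arm_command", "body": {"deltas": [-1,-0.02,0,0,0,-1,-0.04,0.002,0,0,-1,-0.045,0.002,0,0,-1,-0.05,0.002,0,0,-1,-0.05,0.002,0,0,-1,-0.05,0.002,0,0,-1,-0.05,0.002,0,0,-1,-0.045,0.002,0,0,-1,-0.04,0.002,0,0,-1,-0.03,0.002,0,0,-1,-0.02,0.002,0,0,-1,-0.01,0,0,0]}}

```text
time: 7.02
position: [0.5622, -0.3325, 0.378]
tool_rot: [0.758, 0.652, -0.0, -0.001]
ft_force: [-0.1, 0.2, -2.5]
grip_width: 0.0257
grip_force: 40.0
```

Run:
```python
from h import *
plan(.5637,-.331,.331,-.15)
for n in("scene","side"):
    im,w=cloud(n); save(n+"2",im)
    W=w.reshape(-1,3);s=W[(W[:,2]>.225)&(W[:,2]<.305)&(np.abs(W[:,0]-.56)<.1)&(np.abs(W[:,1]+.331)<.12)]
    print(n,len(s),cv2.minAreaRect(s[:,:2].astype(np.float32)),s[:,2].min())
    r=W[(W[:,2]>.171)&(W[:,2]<.178)&(np.abs(W[:,0]-.56)<.15)&(np.abs(W[:,1]+.331)<.05)]
    print(cv2.minAreaRect(r[:,:2].astype(np.float32)))
```

```text
t7.0 pos [ 0.5622 -0.3325  0.378 ] psi -0.1507 w 0.0257 gf 40.0 | roll -0.001 then tx 0.0017 ty 0.0012 tz 0.0470
scene 1771 ((0.5627362728118896, -0.32863104343414307), (0.17240038514137268, 0.05949879065155983), 81.74061584472656) 0.22547014923948072
((0.5635640025138855, -0.32965928316116333), (0.023919852450489998, 0.2676444351673126), 80.85346984863281)
side 5308 ((0.56031334400177, -0.3380216360092163), (0.16774576902389526, 0.05955454334616661), 81.32051849365234) 0.22629390503785052
((0.5629151463508606, -0.33333778381347656), (0.018351322039961815, 0.2693682014942169), 81.21133422851562)
```

View pics/side2.png

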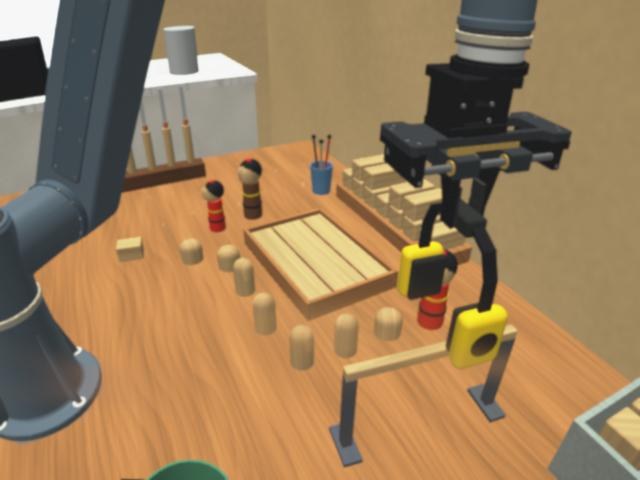

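Request:
{"method": "arm_command", "body": {"deltas": [-1,0.0015,0.0015,0.005,0,-1,0,0,0.015,0,-1,0,0,0.025,0,-1,0,0,0.03,0,-1,0,0,0.03,0,-1,0,0,0.03,0,-1,0,0,0.02,0,-1,0,0,0.015,0,-1,0,0,0.012,0,-1,0,0,0.006,0,-1,0,0,0.003,0,-1,0,0,0,0]}}

```text
time: 8.62
position: [0.5649, -0.3302, 0.1879]
tool_rot: [0.758, 0.652, 0.0, 0.0]
ft_force: [-0.3, -0.4, -3.1]
grip_width: 0.0256
grip_force: 40.0
```

Run:
```python
from h import *
plan(.5637,-.331,.179,-.15)
print(status.get_obs()["ft_force"])
for n in("scene","side"):
    im,w=cloud(n); save(n+"3",im)
    W=w.reshape(-1,3);s=W[(W[:,2]>.025)&(W[:,2]<.115)&(np.abs(W[:,0]-.56)<.06)&(np.abs(W[:,1]+.331)<.12)]
    print(n,len(s),cv2.minAreaRect(s[:,:2].astype(np.float32)),s[:,2].min())
```

```text
t8.6 pos [ 0.5649 -0.3302  0.1879] psi -0.1501 w 0.0256 gf 40.0 | roll -0.000 then tx -0.0010 ty -0.0010 tz 0.0089
[-0.30974024 -0.44306301 -3.07176837]
scene 1162 ((0.5656973719596863, -0.32390135526657104), (0.16161680221557617, 0.05915436893701553), 81.33283233642578) 0.0351324168284638
side 2798 ((0.5622707009315491, -0.33454108238220215), (0.16802285611629486, 0.058880165219306946), 82.0397720336914) 0.03637303640693357
```

Request:
{"method": "arm_command", "body": {"deltas": [-1,0,0,0.003,0,-1,0,0,0.002,0,-1,0,0,0.001,0,-1,0,0,0.001,0,-1,0,0,0,0]}}

```text
time: 9.35
position: [0.5647, -0.3299, 0.1804]
tool_rot: [0.758, 0.652, -0.0, -0.0]
ft_force: [0.2, 1.0, -2.7]
grip_width: 0.0255
grip_force: 40.0
```

Request:
{"method": "arm_command", "body": {"deltas": [-1,0,0,0.001,0,-1,0,0,0.001,0,-1,0,0,0,0]}}

```text
time: 9.72
position: [0.5647, -0.33, 0.1786]
tool_rot: [0.758, 0.652, 0.0, 0.0]
ft_force: [0.4, 0.1, -3.1]
grip_width: 0.0256
grip_force: 40.0
```

Request:
{"method": "arm_command", "body": {"deltas": [-1,0,0,0.001,0,-1,0,0,0,0]}}

```text
time: 9.98
position: [0.5647, -0.33, 0.1784]
tool_rot: [0.758, 0.652, -0.0, 0.0]
ft_force: [-1.8, 2.0, 4.3]
grip_width: 0.026
grip_force: 40.0
```

Request:
{"method": "arm_command", "body": {"deltas": [-1,0,0,0.0005,0,-1,0,0,0,0]}}

```text
time: 10.22
position: [0.5647, -0.33, 0.1784]
tool_rot: [0.758, 0.652, -0.0, 0.0]
ft_force: [-2.1, 1.4, 5.3]
grip_width: 0.0255
grip_force: 40.0
```

Request:
{"method": "arm_command", "body": {"deltas": [-0.35,0,0,0,0,-0.3,0,0,0,0,-0.2,0,0,0,0,-0.1,0,0,0,0,0,0,0,0,0,0,0,0,0,0,0,0,0,0,0,0,0,0,0,0]}}

```text
time: 11.22
position: [0.5647, -0.33, 0.1771]
tool_rot: [0.758, 0.652, -0.0, 0.0]
ft_force: [-0.1, -0.6, 0.6]
grip_width: 0.0433
grip_force: 0.0
```

Request:
{"method": "arm_command", "body": {"deltas": [0,0,0,-0.01,0,0,0,0,-0.02,0,0,0,0,-0.03,0,0,0,0,-0.03,0,0,0,0,-0.03,0,0,0,0,-0.03,0]}}

```text
time: 11.98
position: [0.5647, -0.3299, 0.329]
tool_rot: [0.758, 0.652, 0.0, 0.001]
ft_force: [0.2, -0.1, -0.7]
grip_width: 0.0437
grip_force: 0.0
```

```bash
cat >> h.py <<'E'
def track(names=("scene","side"),items=None,z0=.008,rad=.04):
    for n in names:
        im,w=cloud(n)
        for k,c in (items or APP).items():
            R,z=(.022,.06) if k[0]=='b' else (.027,.033)
            f=fitcyl(w,c,R,z0,z0-.008+z,rad)
            print(n,k,f)
    return im,w
E
python3 - <<'E'
from h import *
plan(.4235,-.0115,.2,.065)
plan(.537,-.133,.30,.065)
im,w=track(items=dict(b1=(.4235,.1217),b2=(.422,-.011),b3=(.4507,-.1248),b4=(.537,-.133),h1=(.4196,.2307),h2=(.3444,.2988),h3=(.6365,-.1265)))
save("side4",im)
W=w.reshape(-1,3);
for a,b in((.028,.1),(.175,.2)):
    s=W[(W[:,2]>a)&(W[:,2]<b)&(np.abs(W[:,0]-.56)<.06)&(np.abs(W[:,1]+.331)<.12)]
    print(len(s),cv2.minAreaRect(s[:,:2].astype(np.float32)),s[:,2].min(),s[:,2].max())
E
```

```text
t12.0 pos [ 0.5647 -0.3299  0.329 ] psi -0.1500 w 0.0437 gf 0.0 | roll -0.215 then tx 0.3269 ty -0.1202 tz 0.1290
t12.0 pos [ 0.5647 -0.3299  0.329 ] psi -0.1500 w 0.0437 gf 0.0 | roll -0.215 then tx 0.1983 ty -0.0148 tz 0.0290
scene b1 (array([0.4228, 0.1221]), 278)
scene b2 (array([ 0.4217, -0.0101]), 262)
scene b3 (array([ 0.4503, -0.1246]), 264)
scene b4 (array([ 0.537 , -0.1331]), 264)
scene h1 (array([0.4194, 0.2313]), 168)
scene h2 (array([0.3442, 0.299 ]), 175)
scene h3 (array([ 0.6361, -0.1263]), 161)
side b1 (array([0.4239, 0.1211]), 389)
side b2 (array([ 0.4224, -0.0113]), 448)
side b3 (array([ 0.4508, -0.1248]), 492)
side b4 (array([ 0.537 , -0.1332]), 477)
side h1 (array([0.42  , 0.2306]), 160)
side h2 (array([0.3448, 0.2984]), 197)
side h3 (array([ 0.6365, -0.1266]), 260)
2342 ((0.5616590976715088, -0.33393794298171997), (0.1687370240688324, 0.05908414348959923), 82.02548217773438) 0.028105225470968387 0.09999715216238014
1284 ((0.5613052248954773, -0.33467772603034973), (0.093465656042099, 0.09020595252513885), 35.179351806640625) 0.17501237188502594 0.19864222055148384
```

View pics/side4.png

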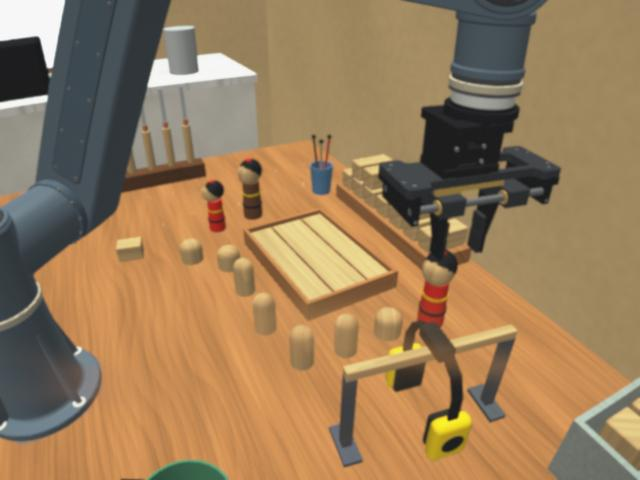

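Muffs hang square on the rail (side image crown ~(433,338)). Now the bodies, starting with b4.

Request:
{"method": "arm_command", "body": {"deltas": [0.6,0,0,0,-0.108,0.6,0,0,0,-0.107,0.6,0.028,-0.0048,0,0,0.6,0.05,-0.004,0,0,0.6,0.05,-0.003,0,0,0.6,0.045,-0.003,0.02,0,0.6,0.025,0,0.04,0,0.6,0,0,0.05,0,0.6,0,0,0.05,0,0.6,0,0,0.05,0,0.6,0,0,0.02,0,0.6,0,0,0,0]}}

```text
time: 13.58
position: [0.5353, -0.1326, 0.0949]
tool_rot: [0.684, 0.73, -0.001, -0.003]
ft_force: [0.1, -0.6, 0.2]
grip_width: 0.0699
grip_force: 0.0
```

```bash
python3 -c "
from h import *
plan(.537,-.133,.026,.065)"
```

```text
t13.6 pos [ 0.5353 -0.1326  0.0949] psi 0.0649 w 0.0699 gf 0.0 | roll -0.000 then tx -0.0006 ty 0.0017 tz 0.0689
```

Request:
{"method": "arm_command", "body": {"deltas": [0.6,0,0.001,0.025,0,0.6,0,0,0.025,0,0.6,0,0,0.015,0,0.6,0,0,0.004,0,-0.2,0,0,0,0,-1,0,0,0,0,-1,0,0,0,0,-1,0,0,0,0,-1,0,0,0,0], "newtons": 25}}

```text
time: 14.7
position: [0.5383, -0.1334, 0.0286]
tool_rot: [0.684, 0.73, 0.0, 0.0]
ft_force: [-0.5, -0.2, 4.9]
grip_width: 0.0431
grip_force: 25.0
```

Request:
{"method": "arm_command", "body": {"deltas": [-1,0,0,-0.01,0,-1,0,0,-0.03,0,-1,0,0,-0.03,0,-1,0,0,-0.03,0,-1,0,0,-0.02,0,-1,0,0,-0.01,0,-1,0,0,0,0]}}

```text
time: 15.58
position: [0.5382, -0.1333, 0.1585]
tool_rot: [0.684, 0.73, 0.0, 0.0]
ft_force: [0.6, 0.4, -0.6]
grip_width: 0.0433
grip_force: 25.0
```

```bash
python3 -c "
from h import *
a=step(.045,-.075);print([step(.045,y) for y in(-.075,-.025,.025,.075)])
plan(*a,.062,.065)"
```

```text
[array([0.65827654, 0.07458132]), array([0.65502883, 0.12447573]), array([0.65178111, 0.17437015]), array([0.6485334 , 0.22426456])]
t15.6 pos [ 0.5382 -0.1333  0.1585] psi 0.0650 w 0.0433 gf 25.0 | roll 0.000 then tx 0.1997 ty 0.1333 tz 0.0965
```

Request:
{"method": "arm_command", "body": {"deltas": [-1,0.02,0.013,0,0,-1,0.04,0.027,0,0,-1,0.045,0.03,0,0,-1,0.045,0.03,0,0,-1,0.03,0.02,0,0,-1,0.02,0.0133,0.01,0,-1,0,0,0.02,0,-1,0,0,0.03,0,-1,0,0,0.02,0,-1,0,0,0.008,0,-1,0,0,0,0,-1,0,0,0,0]}}

```text
time: 17.08
position: [0.659, 0.0747, 0.071]
tool_rot: [0.684, 0.73, 0.001, 0.001]
ft_force: [0.6, -0.2, -0.1]
grip_width: 0.0433
grip_force: 25.0
```

```bash
python3 -c "
from h import *
plan(*step(.045,-.075),.0636,.065)
c=step(.045,-.075);im,w=track(items=dict(b4=c),z0=.055);save('s5',im)
C=im.astype(int);W=w.reshape(-1,3)
d=W[:,:2]-[.6085,.1465];L=np.stack([d@[np.cos(.065),np.sin(.065)],d@[-np.sin(.065),np.cos(.065)]],1)
b=C.reshape(-1,3).sum(1)
for x in(.045,-.041):
  k=(abs(W[:,2]-.035)<.004)&(abs(L[:,0]-x)<.012)&(abs(L[:,1])<.15);k2=k&(b<np.median(b[k])*.75);print(x,k.sum(),k2.sum(),np.polyfit(L[k2,1],L[k2,0],1))
"
```

```text
t17.1 pos [0.659  0.0747 0.071 ] psi 0.0648 w 0.0433 gf 25.0 | roll -0.000 then tx -0.0001 ty -0.0007 tz 0.0074
scene b4 (array([0.6587, 0.0755]), 340)
side b4 (array([0.6573, 0.0751]), 485)
0.045 434 38 [-0.00288926  0.04475671]
-0.041 753 52 [-0.00337577 -0.0411154 ]
```

Request:
{"method": "arm_command", "body": {"deltas": [-1,0,0,0.004,0,-1,0,0,0.0025,0,-1,0,0,0.001,0,-1,0,0,0,0,-0.1,0,0,0,0,0.1,0,0,0,0,0.3,0,0,0,0,0.4,0,0,0,0,0.4,0,0,0,0]}}

```text
time: 18.3
position: [0.658, 0.075, 0.0623]
tool_rot: [0.684, 0.73, -0.0, -0.0]
ft_force: [0.2, -0.0, -0.3]
grip_width: 0.0599
grip_force: 0.0
```

Request:
{"method": "arm_command", "body": {"deltas": [0.4,0,0,-0.01,0,0.4,0,0,-0.03,0,0.4,0,0,-0.04,0,0.4,0,0,-0.04,0,0.4,0,0,-0.02,0,0.4,0,0,0,0]}}

```text
time: 19.05
position: [0.6595, 0.0749, 0.2054]
tool_rot: [0.684, 0.73, 0.002, 0.002]
ft_force: [0.3, -0.0, -0.2]
grip_width: 0.0608
grip_force: 0.0
```

```bash
python3 -c "
from h import *
track(items=dict(b4=step(.045,-.075)),z0=.043)
track(items=dict(b3=(.4507,-.1248)))
plan(.4506,-.1247,.18,.065)"
```

```text
scene b4 (array([0.6575, 0.0756]), 311)
side b4 (array([0.6572, 0.0754]), 375)
scene b3 None
side b3 (array([ 0.4509, -0.1249]), 483)
t19.2 pos [0.6571 0.075  0.2011] psi 0.0650 w 0.0614 gf 0.0 | roll -0.000 then tx -0.1858 ty -0.2190 tz 0.0211
```

Request:
{"method": "arm_command", "body": {"deltas": [0.6,-0.0308,-0.0365,0,0,0.6,-0.031,-0.0365,0,0,0.6,-0.031,-0.0365,0,0,0.6,-0.031,-0.0365,0,0,0.6,-0.031,-0.0365,0,0,0.6,-0.031,-0.0365,0,0,0.6,0,0,0.03,0,0.6,0,0,0.04,0,0.6,0,0,0.03,0,0.6,0,0,0.01,0,0.6,0,0,0,0]}}

```text
time: 20.62
position: [0.4512, -0.1244, 0.0919]
tool_rot: [0.684, 0.73, -0.0, -0.001]
ft_force: [0.4, 1.2, -0.4]
grip_width: 0.0694
grip_force: 0.0
```

```bash
python3 -c "
from h import *
plan(.4507,-.1248,.0285,.065)"
```

```text
t20.6 pos [ 0.4512 -0.1244  0.0919] psi 0.0650 w 0.0694 gf 0.0 | roll 0.000 then tx -0.0003 ty -0.0005 tz 0.0634
```

Request:
{"method": "arm_command", "body": {"deltas": [0.6,0,0,0.025,0,0.6,0,0,0.02,0,0.6,0,0,0.014,0,0.6,0,0,0.004,0,-0.2,0,0,0,0,-1,0,0,0,0,-1,0,0,0,0,-1,0,0,0,0,-1,0,0,0,0]}}

```text
time: 21.75
position: [0.4518, -0.1248, 0.03]
tool_rot: [0.684, 0.73, 0.0, 0.0]
ft_force: [-0.8, -0.4, 5.3]
grip_width: 0.0437
grip_force: 25.0
```

Request:
{"method": "arm_command", "body": {"deltas": [-1,0,0,-0.01,0,-1,0,0,-0.03,0,-1,0,0,-0.03,0,-1,0,0,-0.03,0,-1,0,0,-0.02,0,-1,0,0,-0.01,0,-1,0,0,0,0]}}

```text
time: 22.62
position: [0.4518, -0.1248, 0.16]
tool_rot: [0.684, 0.73, 0.0, 0.001]
ft_force: [-0.3, -0.8, -1.6]
grip_width: 0.0433
grip_force: 25.0
```

```bash
python3 -c "
from h import *
plan(*step(.045,-.025),.062,.065)"
```

```text
t22.6 pos [ 0.4518 -0.1248  0.16  ] psi 0.0650 w 0.0433 gf 25.0 | roll -0.000 then tx 0.2355 ty 0.2190 tz 0.0980
```

Request:
{"method": "arm_command", "body": {"deltas": [-1,0.02,0.013,-0.01,0,-1,0.04,0.03,0,0,-1,0.05,0.04,0,0,-1,0.05,0.046,0,0,-1,0.04,0.045,0,0,-1,0.0255,0.03,0,0,-1,0.01,0.015,0,0,-1,0,0,0.03,0,-1,0,0,0.035,0,-1,0,0,0.025,0,-1,0,0,0.008,0,-1,0,0,0,0]}}

```text
time: 24.12
position: [0.65, 0.119, 0.0704]
tool_rot: [0.684, 0.73, -0.001, -0.001]
ft_force: [0.9, -0.7, -0.7]
grip_width: 0.0433
grip_force: 25.0
```

```bash
python3 -c "
from h import *
plan(*step(.045,-.025),.065,.065)
track(items=dict(b3=step(.045,-.025)),z0=.055,rad=.03)
"
```

```text
t24.1 pos [0.65   0.119  0.0704] psi 0.0649 w 0.0433 gf 25.0 | roll -0.000 then tx 0.0052 ty 0.0054 tz 0.0054
scene b3 (array([0.649 , 0.1192]), 275)
side b3 (array([0.6492, 0.1193]), 229)
```

Request:
{"method": "arm_command", "body": {"deltas": [-1,0.003,0.003,0,0,-1,0.0025,0.003,0,0,-1,0,0,0.003,0,-1,0,0,0.002,0,-1,0,0,0.001,0,-1,0,0,0,0,-0.1,0,0,0,0,0.1,0,0,0,0,0.3,0,0,0,0,0.4,0,0,0,0,0.4,0,0,0,0]}}

```text
time: 25.6
position: [0.6562, 0.1249, 0.0656]
tool_rot: [0.684, 0.73, 0.0, 0.0]
ft_force: [0.1, 0.4, 0.0]
grip_width: 0.0603
grip_force: 0.0
```

Request:
{"method": "arm_command", "body": {"deltas": [0.4,0,0,-0.01,0,0.4,0,0,-0.03,0,0.4,0,0,-0.04,0,0.4,0,0,-0.04,0,0.4,0,0,-0.02,0,0.4,0,0,0,0]}}

```text
time: 26.35
position: [0.6576, 0.125, 0.2085]
tool_rot: [0.684, 0.73, 0.002, 0.002]
ft_force: [0.3, -0.9, -0.4]
grip_width: 0.0612
grip_force: 0.0
```

```bash
python3 -c "
from h import *
track(items=dict(b3=step(.045,-.025),b4=step(.045,-.075)),z0=.043,rad=.03)
track(items=dict(b2=(.422,-.011)))
plan(.422,-.011,.18,.065)"
```

```text
scene b3 (array([0.6558, 0.1247]), 334)
scene b4 (array([0.6576, 0.0755]), 227)
side b3 (array([0.6554, 0.1248]), 208)
side b4 (array([0.6572, 0.0756]), 385)
scene b2 (array([ 0.4216, -0.0103]), 194)
side b2 (array([ 0.4224, -0.0113]), 447)
t26.6 pos [0.6552 0.1249 0.204 ] psi 0.0650 w 0.0609 gf 0.0 | roll -0.000 then tx -0.1204 ty -0.2415 tz 0.0240
```

Request:
{"method": "arm_command", "body": {"deltas": [0.6,-0.0204,-0.0405,0,0,0.6,-0.02,-0.0402,0,0,0.6,-0.02,-0.0402,0,0,0.6,-0.02,-0.0402,0,0,0.6,-0.02,-0.0402,0,0,0.6,-0.02,-0.0402,0,0,0.6,0,0,0.03,0,0.6,0,0,0.04,0,0.6,0,0,0.03,0,0.6,0,0,0.014,0,0.6,0,0,0,0]}}

```text
time: 27.92
position: [0.4217, -0.0106, 0.09]
tool_rot: [0.684, 0.73, -0.001, -0.002]
ft_force: [0.3, 0.3, 1.4]
grip_width: 0.0695
grip_force: 0.0
```

```bash
python3 -c "
from h import *
plan(.422,-.011,.0285,.065)"
```

```text
t27.9 pos [ 0.4217 -0.0106  0.09  ] psi 0.0648 w 0.0695 gf 0.0 | roll -0.000 then tx -0.0005 ty 0.0003 tz 0.0615
```

Request:
{"method": "arm_command", "body": {"deltas": [0.6,0,0,0.025,0,0.6,0,0,0.02,0,0.6,0,0,0.013,0,0.6,0,0,0.004,0,-0.2,0,0,0,0,-1,0,0,0,0,-1,0,0,0,0,-1,0,0,0,0,-1,0,0,0,0]}}

```text
time: 29.05
position: [0.4232, -0.0109, 0.03]
tool_rot: [0.684, 0.73, 0.0, 0.0]
ft_force: [0.3, -0.0, 6.0]
grip_width: 0.0434
grip_force: 25.0
```

Request:
{"method": "arm_command", "body": {"deltas": [-1,0,0,-0.01,0,-1,0,0,-0.03,0,-1,0,0,-0.03,0,-1,0,0,-0.03,0,-1,0,0,-0.03,0,-1,0,0,-0.01,0,-1,0,0,0,0]}}

```text
time: 29.92
position: [0.4231, -0.0109, 0.1699]
tool_rot: [0.684, 0.73, 0.0, 0.001]
ft_force: [-0.1, 0.5, -1.8]
grip_width: 0.0433
grip_force: 25.0
```

```bash
python3 -c "
from h import *
plan(*step(.045,.025),.072,.065)"
```

```text
t29.9 pos [ 0.4231 -0.0109  0.1699] psi 0.0650 w 0.0433 gf 25.0 | roll 0.000 then tx 0.1700 ty 0.2402 tz 0.0979
```

Request:
{"method": "arm_command", "body": {"deltas": [-1,0.02,0.02,0,0,-1,0.035,0.035,0,0,-1,0.035,0.04,0,0,-1,0.03,0.04,0,0,-1,0.025,0.04,0,0,-1,0.015,0.035,0,0,-1,0.01,0.03,0,0,-1,0,0,0.03,0,-1,0,0,0.035,0,-1,0,0,0.025,0,-1,0,0,0.008,0,-1,0,0,0,0]}}

```text
time: 31.42
position: [0.6507, 0.1742, 0.0701]
tool_rot: [0.684, 0.73, -0.001, -0.001]
ft_force: [1.0, -0.1, -0.8]
grip_width: 0.0434
grip_force: 25.0
```

```bash
python3 -c "
from h import *
plan(*step(.045,.025),.065,.065)
track(items=dict(b2=step(.045,.025)),z0=.055,rad=.03)
"
```

```text
t31.4 pos [0.6507 0.1742 0.0701] psi 0.0649 w 0.0434 gf 25.0 | roll -0.000 then tx 0.0001 ty 0.0011 tz 0.0051
scene b2 (array([0.6495, 0.1752]), 242)
side b2 (array([0.6504, 0.1745]), 220)
```

Request:
{"method": "arm_command", "body": {"deltas": [-1,0,0.0015,0.003,0,-1,0,0,0.002,0,-1,0,0,0.001,0,-1,0,0,0,0,-0.1,0,0,0,0,0.1,0,0,0,0,0.3,0,0,0,0,0.4,0,0,0,0,0.4,0,0,0,0]}}

```text
time: 32.65
position: [0.653, 0.1745, 0.0656]
tool_rot: [0.684, 0.73, 0.0, 0.0]
ft_force: [-0.1, 0.5, -0.0]
grip_width: 0.0602
grip_force: 0.0
```

Request:
{"method": "arm_command", "body": {"deltas": [0.4,0,0,-0.01,0,0.4,0,0,-0.03,0,0.4,0,0,-0.04,0,0.4,0,0,-0.04,0,0.4,0,0,-0.02,0,0.4,0,0,0,0]}}

```text
time: 33.4
position: [0.6544, 0.1746, 0.2086]
tool_rot: [0.684, 0.73, 0.002, 0.002]
ft_force: [0.1, -0.0, -0.6]
grip_width: 0.0604
grip_force: 0.0
```

```bash
python3 -c "
from h import *
track(items=dict(b2=step(.045,.025),b3=step(.045,-.025)),z0=.043,rad=.03)
track(items=dict(b1=(.4233,.1215)))
plan(.4233,.1216,.18,.065)"
```

```text
scene b2 (array([0.6526, 0.1748]), 336)
scene b3 (array([0.6558, 0.1247]), 270)
side b2 (array([0.6522, 0.1747]), 208)
side b3 (array([0.6555, 0.1248]), 213)
scene b1 (array([0.4231, 0.1223]), 277)
side b1 (array([0.424 , 0.1212]), 391)
t33.6 pos [0.652  0.1743 0.204 ] psi 0.0649 w 0.0609 gf 0.0 | roll -0.000 then tx -0.0377 ty -0.2316 tz 0.0240
```

Request:
{"method": "arm_command", "body": {"deltas": [0.6,-0.0065,-0.038,0,0,0.6,-0.006,-0.0387,0,0,0.6,-0.0063,-0.0387,0,0,0.6,-0.0063,-0.0387,0,0,0.6,-0.0063,-0.0387,0,0,0.6,-0.0063,-0.0387,0,0,0.6,0,0,0.03,0,0.6,0,0,0.04,0,0.6,0,0,0.03,0,0.6,0,0,0.014,0,0.6,0,0,0,0]}}

```text
time: 34.98
position: [0.423, 0.1217, 0.09]
tool_rot: [0.684, 0.73, -0.002, -0.002]
ft_force: [0.4, 0.3, 0.0]
grip_width: 0.0695
grip_force: 0.0
```

```bash
python3 -c "
from h import *
plan(.4235,.1217,.0285,.065)"
```

```text
t35.0 pos [0.423  0.1217 0.09  ] psi 0.0649 w 0.0695 gf 0.0 | roll -0.000 then tx -0.0000 ty 0.0005 tz 0.0615
```

Request:
{"method": "arm_command", "body": {"deltas": [0.6,0,0,0.025,0,0.6,0,0,0.02,0,0.6,0,0,0.013,0,0.6,0,0,0.004,0,-0.2,0,0,0,0,-1,0,0,0,0,-1,0,0,0,0,-1,0,0,0,0,-1,0,0,0,0]}}

```text
time: 36.1
position: [0.4245, 0.1218, 0.03]
tool_rot: [0.684, 0.73, 0.0, 0.0]
ft_force: [-1.3, 0.4, 5.4]
grip_width: 0.0437
grip_force: 25.0
```

Request:
{"method": "arm_command", "body": {"deltas": [-1,0,0,-0.01,0,-1,0,0,-0.03,0,-1,0,0,-0.03,0,-1,0,0,-0.03,0,-1,0,0,-0.03,0,-1,0,0,-0.01,0,-1,0,0,0,0]}}

```text
time: 36.98
position: [0.4245, 0.1218, 0.1699]
tool_rot: [0.684, 0.73, 0.0, 0.0]
ft_force: [0.1, -0.4, -0.7]
grip_width: 0.0432
grip_force: 25.0
```

```bash
python3 -c "
from h import *
plan(*step(.045,.075),.072,.065)"
```

```text
t37.0 pos [0.4245 0.1218 0.1699] psi 0.0650 w 0.0432 gf 25.0 | roll 0.000 then tx 0.0877 ty 0.2302 tz 0.0979
```

Request:
{"method": "arm_command", "body": {"deltas": [-1,0.02,0.02,0,0,-1,0.02,0.035,0,0,-1,0.015,0.04,0,0,-1,0.013,0.04,0,0,-1,0.01,0.04,0,0,-1,0.006,0.035,0,0,-1,0.0037,0.02,0,0,-1,0,0,0.03,0,-1,0,0,0.035,0,-1,0,0,0.025,0,-1,0,0,0.008,0,-1,0,0,0,0]}}

```text
time: 38.48
position: [0.6475, 0.2241, 0.07]
tool_rot: [0.684, 0.73, -0.001, -0.001]
ft_force: [-1.1, -0.6, -0.5]
grip_width: 0.0433
grip_force: 25.0
```

```bash
python3 -c "
from h import *
plan(*step(.045,.075),.065,.065)
track(items=dict(b1=step(.045,.075)),z0=.055,rad=.03)
"
```

```text
t38.5 pos [0.6475 0.2241 0.07  ] psi 0.0649 w 0.0433 gf 25.0 | roll -0.000 then tx 0.0001 ty 0.0011 tz 0.0050
scene b1 (array([0.6464, 0.2246]), 196)
side b1 (array([0.6466, 0.2249]), 211)
```

Place b1 as before, then look for the heads.

Request:
{"method": "arm_command", "body": {"deltas": [-1,0,0.0015,0.003,0,-1,0,0,0.002,0,-1,0,0,0.001,0,-1,0,0,0,0,-0.1,0,0,0,0,0.1,0,0,0,0,0.3,0,0,0,0,0.4,0,0,0,0,0.4,0,0,0,0]}}

```text
time: 39.7
position: [0.6498, 0.2243, 0.0656]
tool_rot: [0.684, 0.73, 0.0, 0.0]
ft_force: [0.5, -0.3, 0.4]
grip_width: 0.0603
grip_force: 0.0
```

Request:
{"method": "arm_command", "body": {"deltas": [0.4,0,0,-0.01,0,0.4,0,0,-0.03,0,0.4,0,0,-0.04,0,0.4,0,0,-0.04,0,0.4,0,0,-0.02,0,0.4,0,0,0,0]}}

```text
time: 40.45
position: [0.6512, 0.2246, 0.2086]
tool_rot: [0.684, 0.73, 0.002, 0.002]
ft_force: [0.5, 0.5, -0.4]
grip_width: 0.0608
grip_force: 0.0
```

```bash
python3 -c "
from h import *
track(items=dict(b1=step(.045,.075),b2=step(.045,.025)),z0=.043,rad=.03)
im,w=track(items=dict(h1=(.4197,.231),h2=(.3444,.2988),h3=(.6364,-.1264)))
save('s6',im)
plan(.4197,.231,.18,.065);plan(.6364,-.1264,.20,-1.5)"
```

```text
scene b1 (array([0.6495, 0.2243]), 347)
scene b2 (array([0.6527, 0.1749]), 284)
side b1 (array([0.6489, 0.2244]), 181)
side b2 (array([0.6519, 0.1753]), 207)
scene h1 (array([0.4362, 0.2715]), 127)
scene h2 (array([0.3445, 0.299 ]), 172)
scene h3 (array([ 0.6362, -0.1263]), 161)
side h1 (array([0.3916, 0.2053]), 148)
side h2 (array([0.3447, 0.2985]), 184)
side h3 (array([ 0.6367, -0.1265]), 266)
t40.6 pos [0.6487 0.2241 0.204 ] psi 0.0650 w 0.0606 gf 0.0 | roll -0.000 then tx 0.0217 ty -0.2281 tz 0.0240
t40.6 pos [0.6487 0.2241 0.204 ] psi 0.0650 w 0.0606 gf 0.0 | roll 1.565 then tx -0.0371 ty 0.3488 tz 0.0040
```

View pics/s6.png

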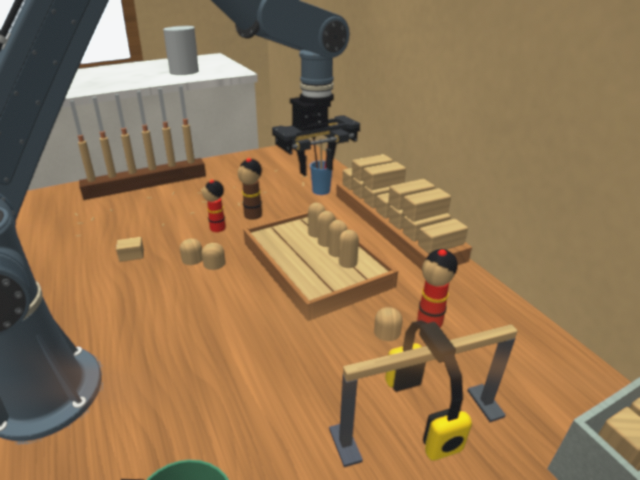

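h1 was knocked aside and now sits beside h2 (213,255). I'll locate it, and take h3 first.

Request:
{"method": "arm_command", "body": {"deltas": [0.7,0,0,0,0.18,0.7,0,0,0,0.18,0.7,0,0,0,0.18,0.7,0,0,0,0.18,0.7,0,0,0,0.18,0.7,0,0,0,0.18,0.7,0,0,0,0.18,0.7,0,0,0,0.18,0.7,0,0,0,0.125]}}

```text
time: 41.78
position: [0.6489, 0.2241, 0.2037]
tool_rot: [0.999, 0.033, -0.002, 0.0]
ft_force: [-0.7, -0.3, 1.0]
grip_width: 0.074
grip_force: 0.0
```

Request:
{"method": "arm_command", "body": {"deltas": [0.7,-0.0031,0.029,-0.003,0,0.7,-0.0031,0.029,-0.003,0,0.7,-0.0031,0.029,0,0,0.7,-0.0031,0.029,0,0,0.7,-0.0031,0.029,0,0,0.7,-0.0031,0.029,0,0,0.7,-0.0031,0.029,0,0,0.7,-0.0031,0.029,0,0,0.7,-0.0031,0.029,0,0,0.7,-0.0031,0.029,0,0,0.7,-0.0031,0.029,0,0,0.7,-0.003,0.03,0,0]}}

```text
time: 43.28
position: [0.6366, -0.1271, 0.2099]
tool_rot: [0.999, 0.035, -0.001, -0.001]
ft_force: [0.3, -0.1, 0.1]
grip_width: 0.074
grip_force: 0.0
```

```bash
python3 -c "
from h import *
plan(.6365,-.1264,.022,-1.5)
for n in('scene','side'):
  im,w=cloud(n);W=w.reshape(-1,3)
  s=W[(W[:,2]>.045)&(W[:,2]<.1)&(abs(W[:,0]-.38)<.1)&(abs(W[:,1]-.26)<.1)]
  for lab in (0,1):
    pass
  cr,lb,ce=cv2.kmeans(s[:,:2].astype(np.float32),2,None,(3,50,1e-4),5,2);print(n,ce.tolist(),np.bincount(lb.ravel()),s[:,2].max())
  for c in ce: print(fitcyl(w,c,.027,.008,.033,.033))
  if n=='side': print(fitcyl(w,(.6365,-.1264),.027,.008,.033,.033))
"
```

```text
t43.3 pos [ 0.6366 -0.1271  0.2099] psi -1.5000 w 0.0740 gf 0.0 | roll 0.000 then tx -0.0000 ty -0.0007 tz 0.1879
scene [[0.3930979073047638, 0.25875145196914673], [0.3485814929008484, 0.30093732476234436]] [275 268] 0.05816632172551428
(array([0.3884, 0.2564]), 177)
(array([0.3443, 0.299 ]), 177)
side [[0.3874679505825043, 0.24828729033470154], [0.344106525182724, 0.2911577522754669]] [136 119] 0.054552236061832016
(array([0.3888, 0.2553]), 196)
(array([0.3448, 0.2987]), 189)
(array([ 0.6367, -0.1266]), 268)
```

Request:
{"method": "arm_command", "body": {"deltas": [0.7,0,0,0.03,0,0.7,0,0,0.04,0,0.7,0,0,0.04,0,0.7,0,0,0.035,0,0.7,0,0,0.025,0,0.7,0,0,0.013,0,0.7,0,0,0.004,0,0,0,0,0,0,-1,0,0,0,0,-1,0,0,0,0,-1,0,0,0,0,-1,0,0,0,0]}}

```text
time: 44.88
position: [0.6381, -0.1267, 0.0256]
tool_rot: [0.999, 0.035, 0.001, 0.0]
ft_force: [-1.3, 0.2, 6.6]
grip_width: 0.0527
grip_force: 25.0
```

```bash
python3 -c "
from h import *
plan(*step(-.041,-.06),.14,.065)
print(status.get_obs()['ft_force'],[step(-.041,y) for y in(-.06,0,.06)])"
```

```text
t44.9 pos [ 0.6381 -0.1267  0.0256] psi -1.5001 w 0.0527 gf 25.0 | roll -1.565 then tx 0.2145 ty -0.0528 tz -0.1144
[-1.29070761  0.16778924  6.56280232] [array([0.57148384, 0.08396358]), array([0.56758658, 0.14383688]), array([0.56368933, 0.20371017])]
```

Request:
{"method": "arm_command", "body": {"deltas": [-1,0,0,-0.01,0,-1,0,0,-0.03,0,-1,0,0,-0.04,0,-1,0,0,-0.04,-0.1,-1,0,0,-0.03,-0.17,-1,0,0,-0.01,-0.18,-1,0,0,0,-0.18,-1,0,0,0,-0.18,-1,0,0,0,-0.18,-1,0,0,0,-0.18,-1,0,0,0,-0.18,-1,0,0,0,-0.17]}}

```text
time: 46.38
position: [0.6369, -0.1262, 0.1844]
tool_rot: [0.698, 0.716, -0.0, -0.0]
ft_force: [0.1, 0.1, -0.9]
grip_width: 0.053
grip_force: 25.0
```

```bash
python3 -c "
from h import *
plan(*step(-.041,-.06),.068,.065)"
```

```text
t46.4 pos [ 0.6369 -0.1262  0.1844] psi 0.0257 w 0.0530 gf 25.0 | roll -0.039 then tx 0.2140 ty -0.0516 tz 0.1164
```

Request:
{"method": "arm_command", "body": {"deltas": [-1,0,0,0,-0.039,-1,0.024,-0.006,0,0,-1,0.04,-0.01,0,0,-1,0.045,-0.011,0,0,-1,0.045,-0.011,0,0,-1,0.035,-0.008,0,0,-1,0.025,-0.0056,0,0,-1,0,0,0.04,0,-1,0,0,0.04,0,-1,0,0,0.025,0,-1,0,0,0.01,0,-1,0,0,0,0]}}

```text
time: 47.88
position: [0.5726, 0.0848, 0.0694]
tool_rot: [0.686, 0.728, -0.0, -0.001]
ft_force: [0.9, 1.0, -0.7]
grip_width: 0.0528
grip_force: 25.0
```

```bash
python3 -c "
from h import *
plan(*step(-.041,-.06),.061,.065)
track(items=dict(h3=step(-.041,-.06)),z0=.049,rad=.035)
"
```

```text
t47.9 pos [0.5726 0.0848 0.0694] psi 0.0592 w 0.0528 gf 25.0 | roll -0.006 then tx -0.0008 ty -0.0012 tz 0.0084
scene h3 (array([0.5723, 0.0835]), 141)
side h3 (array([0.5725, 0.0831]), 222)
```

Request:
{"method": "arm_command", "body": {"deltas": [-1,0.0005,-0.001,0.004,-0.006,-1,0,0,0.003,0,-1,0,0,0.0015,0,-1,0,0,0.001,0,-1,0,0,0,0,0.3,0,0,0,0,0.5,0,0,0,0,0.55,0,0,0,0,0.55,0,0,0,0]}}

```text
time: 49.1
position: [0.5722, 0.0846, 0.0599]
tool_rot: [0.684, 0.73, -0.0, -0.0]
ft_force: [0.9, 0.7, -0.9]
grip_width: 0.0666
grip_force: 0.0
```

Request:
{"method": "arm_command", "body": {"deltas": [0.55,0,0,-0.01,0,0.55,0,0,-0.03,0,0.55,0,0,-0.04,0,0.55,0,0,-0.04,0,0.55,0,0,-0.02,0,0.55,0,0,0,0]}}

```text
time: 49.85
position: [0.5736, 0.0846, 0.2025]
tool_rot: [0.684, 0.73, 0.002, 0.002]
ft_force: [0.9, -0.0, 0.3]
grip_width: 0.0674
grip_force: 0.0
```

```bash
python3 -c "
from h import *
track(items=dict(h3=step(-.041,-.06)),z0=.043,rad=.035)
track(items=dict(h1=(.3886,.256),h2=(.3445,.2988)),rad=.032)
plan(.3886,.256,.2,.8)"
```

```text
scene h3 (array([0.5718, 0.0832]), 173)
side h3 (array([0.5713, 0.0831]), 230)
scene h1 (array([0.3884, 0.2563]), 169)
scene h2 (array([0.3443, 0.299 ]), 181)
side h1 (array([0.3887, 0.2551]), 206)
side h2 (array([0.3446, 0.2986]), 187)
t50.0 pos [0.5713 0.0846 0.1988] psi 0.0650 w 0.0673 gf 0.0 | roll -0.735 then tx 0.2505 ty -0.0043 tz -0.0012
```

Request:
{"method": "arm_command", "body": {"deltas": [0.7,0,0,0,-0.18,0.7,0,0,0,-0.18,0.7,0,0,0,-0.18,0.7,0,0,0,-0.18,0.7,0,0,0,-0.015,0.7,0.03,-0.0003,0,0,0.7,0.04,-0.001,0,0,0.7,0.045,-0.001,0,0,0.7,0.045,-0.001,0,0,0.7,0.045,-0.001,0,0,0.7,0.03,0,0,0,0.7,0.0155,0,0.02,0]}}

```text
time: 51.55
position: [0.3889, 0.2574, 0.1804]
tool_rot: [0.376, 0.926, 0.001, 0.001]
ft_force: [1.1, 0.1, -0.5]
grip_width: 0.0741
grip_force: 0.0
```

Request:
{"method": "arm_command", "body": {"deltas": [0.7,0,0,0.04,0,0.7,0,0,0.04,0,0.7,0,0,0,0,0.7,0,0,0,0]}}

```text
time: 52.05
position: [0.3901, 0.2562, 0.1006]
tool_rot: [0.376, 0.926, 0.0, 0.0]
ft_force: [0.3, 0.8, 0.8]
grip_width: 0.0739
grip_force: 0.0
```

```bash
python3 -c "
from h import *
plan(.3886,.2557,.0255,.8)"
```

```text
t52.0 pos [0.3901 0.2562 0.1006] psi 0.7988 w 0.0739 gf 0.0 | roll -0.001 then tx 0.0007 ty -0.0014 tz 0.0751
```

Request:
{"method": "arm_command", "body": {"deltas": [0.7,0.0005,-0.001,0.025,0,0.7,0,0,0.025,0,0.7,0,0,0.018,0,0.7,0,0,0.007,0,0,0,0,0,0,-1,0,0,0,0,-1,0,0,0,0,-1,0,0,0,0,-1,0,0,0,0]}}

```text
time: 53.18
position: [0.389, 0.2559, 0.0258]
tool_rot: [0.376, 0.927, 0.001, 0.001]
ft_force: [-0.4, -0.8, 6.0]
grip_width: 0.0528
grip_force: 25.0
```

Request:
{"method": "arm_command", "body": {"deltas": [-1,0,0,-0.01,0,-1,0,0,-0.03,0,-1,0,0,-0.04,0,-1,0,0,-0.04,0,-1,0,0,-0.02,0.1,-1,0,0,0,0.16,-1,0,0,0,0.17,-1,0,0,0,0.17,-1,0,0,0,0.135,-1,0,0,0,0]}}

```text
time: 54.42
position: [0.388, 0.2555, 0.1653]
tool_rot: [0.683, 0.73, -0.0, -0.0]
ft_force: [-0.4, -0.0, -0.7]
grip_width: 0.0527
grip_force: 25.0
```

```bash
python3 -c "
from h import *
plan(*step(-.041,0),.068,.065)"
```

```text
t54.4 pos [0.388  0.2555 0.1653] psi 0.0667 w 0.0527 gf 25.0 | roll 0.002 then tx -0.1231 ty 0.1719 tz 0.0973
```

Request:
{"method": "arm_command", "body": {"deltas": [-1,-0.014,0.02,0,0.002,-1,-0.023,0.032,0,0,-1,-0.025,0.035,0,0,-1,-0.025,0.035,0,0,-1,-0.02,0.028,0,0,-1,-0.0161,0.0219,0,0,-1,0,0,0.03,0,-1,0,0,0.035,0,-1,0,0,0.022,0,-1,0,0,0.008,0,-1,0,0,0,0]}}

```text
time: 55.8
position: [0.5676, 0.1437, 0.0699]
tool_rot: [0.684, 0.729, -0.0, -0.0]
ft_force: [-0.1, -0.0, -1.4]
grip_width: 0.0532
grip_force: 25.0
```

```bash
python3 -c "
from h import *
plan(*step(-.041,0),.061,.065)
track(items=dict(h1=step(-.041,0)),z0=.049,rad=.035)
"
```

```text
t55.8 pos [0.5676 0.1437 0.0699] psi 0.0640 w 0.0532 gf 25.0 | roll -0.001 then tx 0.0002 ty -0.0000 tz 0.0089
scene h1 (array([0.5672, 0.144 ]), 144)
side h1 (array([0.5671, 0.1438]), 138)
```

Request:
{"method": "arm_command", "body": {"deltas": [-1,0,0,0.004,0,-1,0,0,0.003,0,-1,0,0,0.0015,0,-1,0,0,0.001,0,-1,0,0,0,0,0.3,0,0,0,0,0.5,0,0,0,0,0.55,0,0,0,0,0.55,0,0,0,0]}}

```text
time: 57.02
position: [0.5679, 0.1437, 0.0605]
tool_rot: [0.684, 0.729, -0.0, -0.0]
ft_force: [0.1, -0.1, 0.5]
grip_width: 0.067
grip_force: 0.0
```

Request:
{"method": "arm_command", "body": {"deltas": [0.55,0,0,-0.01,0,0.55,0,0,-0.03,0,0.55,0,0,-0.04,0,0.55,0,0,-0.04,0,0.55,0,0,-0.02,0,0.55,0,0,0,0]}}

```text
time: 57.78
position: [0.5692, 0.1438, 0.2031]
tool_rot: [0.684, 0.729, 0.002, 0.002]
ft_force: [-0.6, -0.4, -1.0]
grip_width: 0.0676
grip_force: 0.0
```

```bash
python3 -c "
from h import *
track(items=dict(h3=step(-.041,-.06),h1=step(-.041,0)),z0=.043,rad=.035)
track(items=dict(h2=(.3445,.2988)),rad=.032)
plan(.3445,.2988,.2,.4)"
```

```text
scene h3 (array([0.5719, 0.083 ]), 162)
scene h1 (array([0.5674, 0.1434]), 197)
side h3 (array([0.5713, 0.083 ]), 220)
side h1 (array([0.5667, 0.1442]), 123)
scene h2 (array([0.3442, 0.2991]), 174)
side h2 (array([0.3446, 0.2984]), 190)
t58.0 pos [0.5669 0.1436 0.1993] psi 0.0630 w 0.0676 gf 0.0 | roll -0.337 then tx 0.2295 ty -0.1444 tz -0.0007
```

Request:
{"method": "arm_command", "body": {"deltas": [0.7,0.02,-0.025,0,-0.002,0.7,0.025,-0.032,0,0,0.7,0.03,-0.037,0,0,0.7,0.03,-0.037,0,0,0.7,0.03,-0.037,0,0,0.7,0.02,-0.026,0,0,0.7,0.0139,-0.0182,0,0,0.7,0,0,0.04,0,0.7,0,0,0.04,0,0.7,0,0,0.02,0,0.7,0,0,0,0]}}

```text
time: 59.35
position: [0.3435, 0.2976, 0.0985]
tool_rot: [0.684, 0.73, -0.003, -0.001]
ft_force: [-0.6, 0.0, 0.8]
grip_width: 0.0739
grip_force: 0.0
```

```bash
python3 -c "
from h import *
plan(.3444,.2988,.0255,.065)"
```

```text
t59.4 pos [0.3435 0.2976 0.0985] psi 0.0650 w 0.0739 gf 0.0 | roll -0.000 then tx 0.0011 ty 0.0010 tz 0.0730
```

Request:
{"method": "arm_command", "body": {"deltas": [0.7,0.001,0,0.025,0,0.7,0,0,0.025,0,0.7,0,0,0.017,0,0.7,0,0,0.006,0,0,0,0,0,0,-1,0,0,0,0,-1,0,0,0,0,-1,0,0,0,0,-1,0,0,0,0]}}

```text
time: 60.48
position: [0.3455, 0.2997, 0.0282]
tool_rot: [0.684, 0.73, 0.001, 0.0]
ft_force: [-1.2, -0.1, 6.6]
grip_width: 0.0529
grip_force: 25.0
```

Request:
{"method": "arm_command", "body": {"deltas": [-1,0,0,-0.01,0,-1,0,0,-0.03,0,-1,0,0,-0.04,0,-1,0,0,-0.04,0,-1,0,0,-0.02,0,-1,0,0,0,0,-1,0,0,0,0]}}

```text
time: 61.35
position: [0.3443, 0.2991, 0.167]
tool_rot: [0.684, 0.73, -0.001, -0.0]
ft_force: [-0.5, 0.5, -0.9]
grip_width: 0.0526
grip_force: 25.0
```

```bash
python3 -c "
from h import *
plan(*step(-.041,.06),.068,.065)"
```

```text
t61.4 pos [0.3443 0.2991 0.167 ] psi 0.0650 w 0.0526 gf 25.0 | roll 0.000 then tx -0.1094 ty 0.2127 tz 0.0990
```

Request:
{"method": "arm_command", "body": {"deltas": [-1,-0.01,0.02,0,0,-1,-0.018,0.035,0,0,-1,-0.02,0.038,0,0,-1,-0.02,0.038,0,0,-1,-0.02,0.038,0,0,-1,-0.013,0.025,0,0,-1,-0.0084,0.0187,0,0,-1,0,0,0.03,0,-1,0,0,0.035,0,-1,0,0,0.022,0,-1,0,0,0.008,0,-1,0,0,0,0]}}

```text
time: 62.85
position: [0.5647, 0.2034, 0.0715]
tool_rot: [0.684, 0.73, -0.001, -0.0]
ft_force: [0.4, -0.4, -1.1]
grip_width: 0.0525
grip_force: 25.0
```

```bash
python3 -c "
from h import *
plan(*step(-.041,.06),.063,.065)
track(items=dict(h2=step(-.041,.06)),z0=.049,rad=.035)
"
```

```text
t62.9 pos [0.5647 0.2034 0.0715] psi 0.0644 w 0.0525 gf 25.0 | roll -0.001 then tx 0.0003 ty -0.0010 tz 0.0085
scene h2 (array([0.5644, 0.2026]), 140)
side h2 (array([0.564 , 0.2031]), 116)
```

Request:
{"method": "arm_command", "body": {"deltas": [-1,0.0005,-0.0005,0.004,0,-1,0,0,0.003,0,-1,0,0,0.0015,0,-1,0,0,0.001,0,-1,0,0,0,0,0.3,0,0,0,0,0.5,0,0,0,0,0.55,0,0,0,0,0.55,0,0,0,0]}}

```text
time: 64.08
position: [0.564, 0.2046, 0.063]
tool_rot: [0.684, 0.73, 0.0, 0.0]
ft_force: [-1.1, 0.1, -0.1]
grip_width: 0.0666
grip_force: 0.0
```

Request:
{"method": "arm_command", "body": {"deltas": [0.55,0,0,-0.01,0,0.55,0,0,-0.03,0,0.55,0,0,-0.04,0,0.55,0,0,-0.04,0,0.55,0,0,-0.04,0,0.55,0,0,-0.04,0,0.55,0,0,0,0,0.55,0,0,0,0,0.55,0,0,0,0]}}

```text
time: 65.2
position: [0.5629, 0.2044, 0.2616]
tool_rot: [0.684, 0.73, -0.001, -0.001]
ft_force: [-1.1, 0.2, -0.2]
grip_width: 0.0673
grip_force: 0.0
```

```bash
python3 -c "
from h import *
im,w=track(items=dict(h3=step(-.041,-.06),h1=step(-.041,0),h2=step(-.041,.06),b1=step(.045,.075),b2=step(.045,.025),b3=step(.045,-.025),b4=step(.045,-.075)),z0=.043,rad=.03)
save('s9',im);print([step(-.041,y) for y in(-.06,0,.06)])"
```

```text
scene h3 (array([0.5716, 0.0831]), 158)
scene h1 (array([0.5673, 0.1437]), 157)
scene h2 (array([0.5634, 0.2038]), 174)
scene b1 (array([0.6495, 0.2244]), 344)
scene b2 (array([0.6528, 0.1747]), 295)
scene b3 (array([0.6562, 0.1243]), 279)
scene b4 (array([0.6575, 0.0756]), 231)
side h3 (array([0.5713, 0.083 ]), 226)
side h1 (array([0.5668, 0.1435]), 116)
side h2 (array([0.563 , 0.2034]), 103)
side b1 (array([0.6488, 0.2244]), 183)
side b2 (array([0.6521, 0.175 ]), 208)
side b3 (array([0.6554, 0.1247]), 212)
side b4 (array([0.6572, 0.0754]), 390)
[array([0.57148384, 0.08396358]), array([0.56758658, 0.14383688]), array([0.56368933, 0.20371017])]
```

View pics/s9.png

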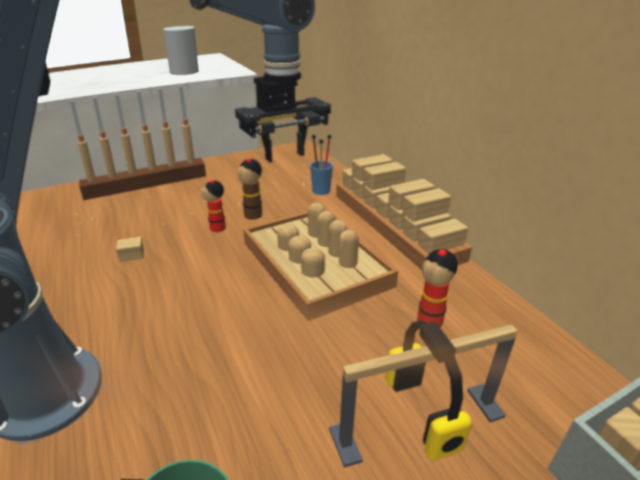

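The picture shows all seven blanks in two rows on the step (bodies at about (316–348, 218–247), heads at (288–313, 236–262)). The muffs hang on the rail, the dolls are untouched and the gripper is clear.

```bash
python3 -c "
from rig import order
print(order.hand_in())"
```

```text
the job is handed in; nothing more can be done
None
```

The job is handed in at about 65 s of the 208 s: the ear defenders hang squarely astride the rail, the four bodies stand on the far line and the three heads on the near line with gaps of about 6 mm, one head knocked aside mid-run was found again and placed, and the painted dolls were left alone (no verdict was returned).

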